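Clear the extraction port and hold its filter cell home

ROBOT

A 6-joint arm with a two-finger parallel gripper is mounted at the origin on the work surface; the furniture and walls round the work are solid. World frame = base frame: x ahead of the robot, y to its left, z up, the work surface at z = 0. Lengths are in mm, angles in rad, forces in N, time in s.
With the tool pointing down it reaches from about 350 to 775 mm from the base axis. Payload 7.3 kg.
Tool frame: the origin (TCP) lies midway between the tips of the shut fingers; the grasp point (between the pads) lies 19 mm behind it (grasp_offset is the z of the grasp point in the tool frame, in mm); z points along the fingers, y is the direction in which the jaws open and shut (so a half turn about z gives the same grasp; the last joint's range is limited). The gripper opens to 92 mm and grips with 3 to 60 N. Pads are 19 mm wide; open, the fingers measure 130 mm over their backs; the gripper's body (75 mm by 190 mm) begins 47 mm behind the grasp point.
Start: joints at [1.041, 0.342, 1.524, -0, 1.275, -0.146], TCP at [196.572, 486.831, 226.741] pointing down, gripper open.
Joint ranges: [-2.53, 2.53], [-0.77, 2.02], [0.04, 2.7], [-1, 4.14], [0.28, 2.66], [-3.11, 3.11]. Speed limits (rad/s): [2.57, 2.57, 3.14, 3.14, 3.14, 3.14].

INTERFACE

Orientations are given as [roll, pitch, yaw] about the fixed x, y, z axes, in that order (R = Rz(yaw) Ry(pitch) Rx(roll)).
In Python, from plant import get_obs, capture, camera_model, close_job, boxes_of, regions_of, place_of, grasp_offset gives the robot as it stands. The module is installed in compiled form; this text tells all that it offers.
- The arm moves only by the tool send_rows, never from a script. Its argument "targets" is a list that holds one entry, the list of rows, each a list of 7 numbers: the turn, a rotation vector about the tool's x, y, z in degrees, then the shift along the tool's x, y, z in mm, then the closure, from -1 (fully open) to 1 (shut). A call has 1 to 5 rows; each row is the pose to reach, as a shift and turn from the pose commanded when the call began, along the tool's axes at that moment; what a row does not reach only later rows make up. A row lasts 1/12 s, in which the tool goes at most 41.7 mm and 7.16 degrees, less where a joint would pass 70% of its speed; a pose out of reach is approached as far as the arm can. A call with a gripper value outside its range is refused whole. The fingers move at their own pace and stop on an object; the grip force is fixed at half the most. Time passes only in rows, so rows that repeat a pose let the fingers close. It gives the time, the measured TCP pose, the force and the opening at its end, in the units of the state.
- get_obs(): the state, without advancing time (a new reading comes with each control period).
- capture(name): name is "scene" or "side" or "wrist"; returns the picture (420x560x3 uint8, red, green, blue); there is no depth.
- camera_model(name): a dict with "K" (3x3 intrinsics, pixels), "world_to_cam" (4x4, takes a point from world to camera coordinates). Camera axes: x right, y up, looking along -z (the intrinsics and any distortion apply to the point x, -y, -z); pixel columns grow to the right and rows downward; lengths in mm; the calibration is good to about 2 mm. A picture is of the moment at which its call begins: read the wrist's pose just before it. camera_model takes no time and is no camera call; for the wrist camera it gives the pose at the moment of the call.
- close_job(): hands the job in, once; it reports no verdict.
Trained networks look in the newest picture that a camera, given by its name, has taken for a name from the list of things; names that differ only in an ending like _2 or _b are one class to them, and where a whole thing is asked for, a point or a joint stands for the part that bears it (a point fixed in the world has none). Each returns a list of dicts, best first, with "conf" (0 to 1); they miss things now and then, are a little off and sometimes report something else, mostly with a low value. They report only what shows in the picture. A call takes as long as a camera call. They do not tell look-alikes from the thing itself.
- boxes_of(label, camera): "location" ([row, column] in pixels, amid what is visible of it).
- regions_of(label, camera): "region" (420x560 bool, what is visible of it) and "location" ([row, column] in pixels, amid what is visible of it).
- place_of(label, camera): "location" ([row, column] in pixels: a listed point, or the origin of a listed thing).
The state is a dict: "time": time; "joint_positions": joint angles; "dq": joint speeds; "tau": joint torques, N m; "tool_pos": TCP position; "tcp_rot": TCP orientation; "contact_force": force on the tool from outside, world axes, zero at the start; "moment": the same for the moment, N m; "grip_width": finger opening in mm.
Only numpy, scipy, OpenCV 4.12 (cv2) and the standard library are available. Lean on these libraries where they do the work, as an engineer would, in place of code of your own. Each camera call takes 0.05 s, during which the arm holds its last target.

TASK

Hold the scraper block and sweep the loose stone chips off the extraction port's base plate with it (not with the gripper itself), then stand the block on the table clear of the plate. Next set the knurled filter cell over the spigot, mouth down as it stands, and turn it by feel until its hidden keyways drop over the spigot's pins, then push it fully home, flat on the plate, against the sprung valve. Finish while still gripping the cell and holding it pushed home: the spring lifts it again if you let go, and the suction comes on next. Do not knock over the two corked glass vials.

Things in the scene. Friction and masses are not known exactly. Their poses are not given: they have to be found in the camera images.
- port: bare aluminium base plate of the extraction port, fixed to the table, 150 mm along its own x, 200 mm along its own y, 14 mm thick (top at z = 0.014 m). Origin at the centre of its underside. Flat but for the spigot. The chips' centres lie 34 to 90 mm from the spigot's axis towards the plate's own -y, x -30 to 46 mm.
- seat (a point): where the filter cell sits: point on the plate's top (z = 0.014 m) on the spigot's upright axis, 40 mm towards the plate's own +y from the plate's centre; axes as the plate's.
- spigot_top (a point): centre of the top of the steel spigot on the plate: 34 mm diameter, 28 mm high, top edge coned over the last 4.5 mm to 25 mm. Three pins, 6 mm thick, 120 degrees apart, stick out to 22 mm from the axis, their upper sides 15 mm above the plate. The spigot may be screwed in any way round: no listed frame tells the pins' directions.
- valve (a joint): brass valve disc, 21 mm diameter, standing 8 mm out of the spigot's top; slides down against a spring. 0 = up, 0.006 m = pressed by a cell that is fully home, 0.009 m = stop. About 5 N when the cell first meets it (6 mm above home), about 10 N when home.
- cell_centre (a point): filter cell: loose aluminium cap, 0.18 kg, 52 mm high, open end down, closed top with small holes. This point: on its axis half-way up, 26 mm above its underside (and above the seat when home, underside flat on the plate). Lower 17 mm plain, 54 mm diameter; above it the knurled collar to grip, 58 mm diameter, 18 to 48 mm above the underside.
- cell_mouth (a point): centre of the cell's underside. Bore 36.4 mm, 30 mm deep, with three hidden keyways along it, 9.5 mm wide, 5.4 mm deep, 120 degrees apart, one along the cell's own +x. Off the keyways the cell rests on the pins, 15 mm above home, free to turn; lightly pressed and turned up to 120 degrees one way it drops over the pins (1.75 mm play each side) to the valve, 6 mm above home.
- scraper_grip (a point): scraper block, loose, 0.2 kg, upright, 64 mm high: aluminium shoe below, 80 mm along its own y, 26 mm along own x, 20 mm high, flat underside; on it a beech grip, 20 mm thick along own x, 64 mm along y, 20 to 64 mm above the underside. This point: centre of the grip, 42 mm above the underside. Grip it across its 20 mm thickness.
- chip_1_centre (a point): loose stone chip, angular, 21 x 16 x 10 mm, lying on the base plate at the start; this point is its centre.
- chip_2_centre (a point): loose stone chip, angular, 23 x 17 x 9 mm, lying on the base plate at the start; this point is its centre.
- chip_3_centre (a point): loose stone chip, angular, 18 x 15 x 10 mm, lying on the base plate at the start; this point is its centre.
- chip_4_centre (a point): loose stone chip, angular, 20 x 14 x 9 mm, lying on the base plate at the start; this point is its centre.
- vial_a_centre (a point): corked glass vial, upright, 28 mm diameter, 78 mm high, loose; this point is its centre. Leave it standing.
- vial_b_centre (a point): corked glass vial, upright, 28 mm diameter, 78 mm high, loose; this point is its centre. Leave it standing.
Mind the look-alikes: they are no part of the job. What is shaped like the part that bears scraper_grip but green is not meant.

How it is judged:
By the outcome, as a careful person would: the job done as asked, in the order asked, and still so for the second after the job is handed in, while the arm keeps its last pose, push and grip.
It also fails if it takes over 64 s, if anything falls off the work surface, if the arm or the gripper's body presses on something with over 40 N, if the wrist force passes 120 N, or if a joint passes its speed limit or range.

## Working session

There is one attempt and no reset: what is moved stays moved. The work goes in short steps, Python scripts to look and compute and a tool call to move; the robot and the scene stay as the last step left them, time stands still between calls to the robot, and variables do not carry over. Pictures are saved under pics/ and viewed, and the job is handed in when it is done.

Besides the shell and the picture viewer there is one more tool, called by a JSON object that holds its "method" and its "body". send_rows: Moves the arm, as the interface text tells. Its arguments: {"type":"object","properties":{"targets":{"type":"array","items":{"type":"array","items":{"type":"array","items":{"type":"number"}}}}},"required":["targets"]}

```bash
mkdir -p pics
cat > h.py <<'E'
import numpy as np, cv2
from plant import *
def save(name, fn):
    im=capture(name); cv2.imwrite('pics/'+fn, im[:,:,::-1]); return im
def ray(cm,px):
    K=np.array(cm['K']);T=np.array(cm['world_to_cam'])
    r,c=px
    d=cv2.undistortPoints(np.array([[[c,r]]],float),K,np.array(cm['dist'],float) if 'dist' in cm else None)[0,0]
    dc=np.array([d[0],-d[1],-1.0]); R=T[:3,:3]; o=-R.T@T[:3,3]
    return o,R.T@dc
def atz(cm,px,z):
    o,d=ray(cm,px); return o+d*(z-o[2])/d[2]
def proj(cm,p):
    K=np.array(cm['K']);T=np.array(cm['world_to_cam'])
    q=T[:3,:3]@np.array(p,float)+T[:3,3]; q=np.array([q[0],-q[1],-q[2]]); u=K@q/q[2]; return np.array([u[1],u[0]])
E
python3 - <<'E'
from h import *
print(get_obs())
for n in ['scene','side','wrist']:
    save(n,f'{n}0.png'); cm=camera_model(n); print(n,cm.keys(),cm)
print(grasp_offset)
E
```

```text
{'time': 0.0, 'joint_positions': array([ 1.04099392e+00,  3.42708953e-01,  1.52500646e+00, -1.96125776e-05,
        1.27538504e+00, -1.46005347e-01]), 'dq': array([-0.00013207, -0.00173168, -0.0007114 ,  0.00079066, -0.00043734,
       -0.00071031]), 'tau': array([ 1.61944776e-03, -4.31245422e+01, -2.44222802e+01,  7.18597183e-02,
        5.59482677e-02, -2.06335158e-04]), 'tool_pos': array([196.36671412, 486.46281024, 226.05578854]), 'tcp_rot': array([-3.14009816e+00, -2.00811343e-04,  2.75780116e+00]), 'contact_force': array([-0.10226026,  0.845158  ,  0.93539969]), 'moment': array([-0.03510701, -0.01205483, -0.00768709]), 'grip_width': 91.97086139409367}
scene dict_keys(['K', 'world_to_cam']) {'K': array([[512.93866862,   0.        , 279.92190989],
       [  0.        , 512.93866862, 203.39912623],
       [  0.        ,   0.        ,   1.        ]]), 'world_to_cam': array([[ 7.34008078e-01, -6.79130233e-01, -3.77727728e-03,
        -3.75836745e+02],
       [ 3.93317510e-01,  4.20552628e-01,  8.17579857e-01,
        -2.60073108e+02],
       [-5.53654655e-01, -6.01595889e-01,  5.758
[... 544 characters left out ...]
3e-01,  8.15877901e-01,
        -1.23443877e+03],
       [ 0.00000000e+00,  0.00000000e+00,  0.00000000e+00,
         1.00000000e+00]])}
wrist dict_keys(['K', 'world_to_cam']) {'K': array([[334.49224208,   0.        , 278.38593558],
       [  0.        , 334.49224208, 209.57540477],
       [  0.        ,   0.        ,   1.        ]]), 'world_to_cam': array([[ 3.74408356e-01,  9.27261709e-01, -2.02642004e-03,
        -5.25396087e+02],
       [-8.85518999e-01,  3.56903507e-01, -2.97449138e-01,
         3.63719229e+01],
       [-2.75089960e-01,  1.13161876e-01,  9.54735515e-01,
        -3.90594639e+02],
       [ 0.00000000e+00,  0.00000000e+00,  0.00000000e+00,
         1.00000000e+00]])}
-18.8
```

View pics/scene0.png

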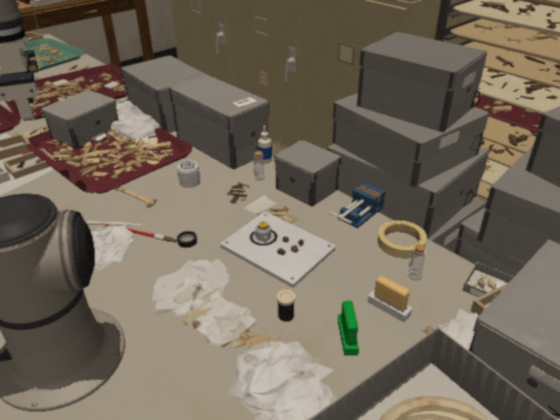

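View pics/side0.png

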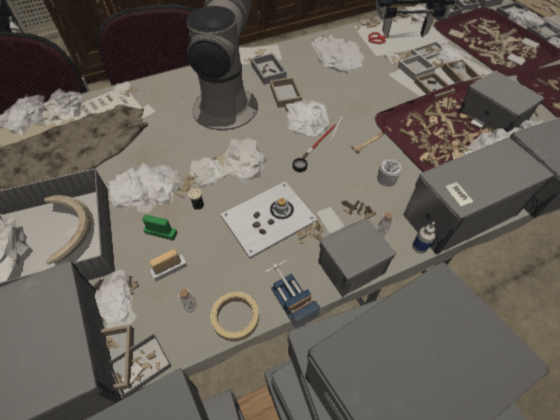

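View pics/wrist0.png

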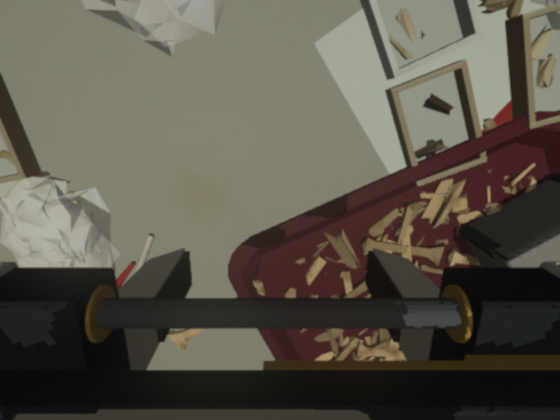

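The scene shows the plate at about (245,278), with the spigot at (233,263) and the chips to its right. The beech scraper is at (295,391) with the green decoy at (328,349). The cell is at (173,188) and the vials are at (165,258) and (263,417). Next I'll measure them with both cameras.

Run:
```python
from h import *
capture('scene');capture('side')
cs,cd=camera_model('scene'),camera_model('side')
def tri(a,b):
    o1,d1=ray(cs,a);o2,d2=ray(cd,b)
    A=np.stack([d1,-d2],1);t=np.linalg.lstsq(A,o2-o1,rcond=None)[0]
    p,q=o1+t[0]*d1,o2+t[1]*d2; return (p+q)/2,np.linalg.norm(p-q)
zz={'port':0,'seat':14,'spigot_top':42,'cell_centre':26,'cell_mouth':0,'scraper_grip':42,'chip_1_centre':19,'vial_a_centre':39}
for l in zz:
    A=place_of(l,'scene');B=place_of(l,'side')
    print(l)
    for n,c,L in(('sc',cs,A),('sd',cd,B)):
        for d in L[:6]: print('  ',n,round(d['conf'],2),np.round(d['location']),np.round(atz(c,d['location'],zz[l]),1))
    for a in A[:2]:
        for b in B[:2]:
            p,e=tri(a['location'],b['location'])
            if e<8: print('   tri',np.round(p,1),round(e,1))
```

```text
port
   sd 0.74 [219. 268.] [459.4 -46.3   0. ]
seat
   sc 0.83 [234. 265.] [463.1  -3.9  14. ]
   sc 0.27 [247. 278.] [455.3 -54.2  14. ]
   sd 0.96 [207. 283.] [ 4.518e+02 -3.000e-01  1.400e+01]
   tri [458.2  -5.4  20.2] 6.8
spigot_top
   sc 0.98 [227. 262.] [453.1  -8.7  42. ]
   sd 0.81 [204. 278.] [455.7 -13.4  42. ]
   sd 0.41 [215. 270.] [479.1 -47.   42. ]
   sd 0.37 [172. 387.] [482.6 290.7  42. ]
   tri [453.6 -11.   41.3] 4.7
cell_centre
   sc 0.88 [176. 184.] [461.3 304.7  26. ]
   sc 0.39 [259. 419.] [ 627.8 -288.    26. ]
   sd 0.65 [172. 386.] [470.5 299.9  26. ]
   tri [464.8 306.9  20.9] 6.2
cell_mouth
   sc 0.97 [180. 189.] [482.6 314.8   0. ]
   sd 0.97 [179. 386.] [475.1 305.2  -0. ]
   tri [477.3 303.5   5.9] 4.0
scraper_grip
   sc 0.91 [291. 391.] [ 501.4 -313.1   42. ]
   sc 0.61 [319. 351.] [ 395.5 -307.7   42. ]
   sd 0.92 [260. 165.] [ 494. -315.   42.]
   tri [ 497.1 -315.    46.6] 1.0
chip_1_centre
   sc 0.56 [248. 282.] [455.6 -66.6  19. ]
   sd 0.55 [204. 279.] [441.1  -5.6  19. ]
   sd 0.38 [216. 257.] [453.3 -72.5  19. ]
   tri [453.7 -71.2  21.5] 4.1
vial_a_centre
   sc 0.55 [167. 259.] [614.2 190.3  39. ]
   sd 0.79 [225. 386.] [620.2 196.4  39. ]
   tri [619.  197.5  34.8] 2.5
```

Run:
```python
from h import *
a=cv2.imread('pics/scene0.png')[195:345,200:440]; b=cv2.imread('pics/side0.png')[175:315,130:330]
cv2.imwrite('pics/za.png',cv2.resize(a,None,fx=3.3,fy=3.3,interpolation=2)); cv2.imwrite('pics/zb.png',cv2.resize(b,None,fx=4,fy=4,interpolation=2))
```

```text
(no output)
```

View pics/za.png

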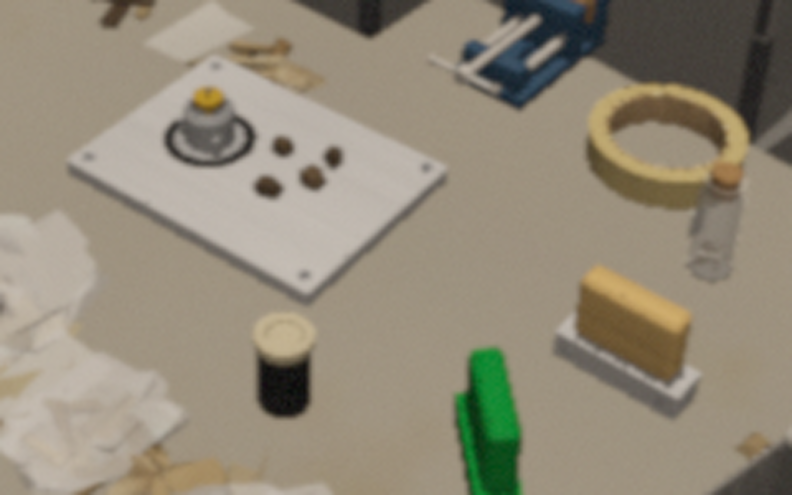

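View pics/zb.png

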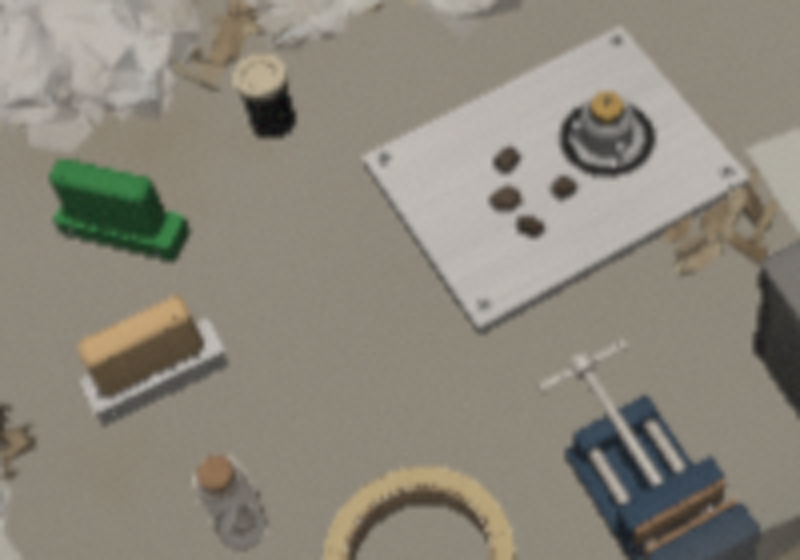

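Run:
```python
from h import *
cs,cd=camera_model('scene'),camera_model('side')
A=lambda r,c,z:atz(cs,(195+r/3.3,200+c/3.3),z)
B=lambda r,c,z:atz(cd,(175+r/4,130+c/4),z)
P=[A(*x,14) for x in((163,68),(58,213),(172,446),(294,308))]
Q=[B(*x,14) for x in((28,622),(180,748),(328,480),(160,363))]
for S in(P,Q):
    S=np.array(S);print(np.round(S[:,:2],1).tolist(),'c',S.mean(0)[:2]);
    d=[S[(i+1)%4]-S[i] for i in range(4)]
    print([ (round(np.linalg.norm(v),1),round(np.degrees(np.arctan2(v[1],v[0])),1)) for v in d])
print('chips A',[np.round(A(r,c,19)[:2],0).tolist() for r,c in((145,283),(156,334),(177,313),(186,268))])
print('chips B',[np.round(B(r,c,19)[:2],0).tolist() for r,c in((158,507),(198,505),(226,530),(186,563))])
def seg(p,q):
    v=q-p; print('seg',np.round(p[:2]),np.round(q[:2]),np.linalg.norm(v),np.degrees(np.arctan2(v[1],v[0])))
# scraper grip top edges z=64
seg(A(268,598,64),A(318,690,64)); seg(A(290,580,64),A(345,672,64))
seg(A(355,556,0),A(412,680,0))
seg(B(348,80,64),B(298,178,64)); seg(B(365,92,64),B(315,192,64))
seg(B(420,102,0),B(358,225,0))
print('vialb',A(275,712,0),B(540,245,0), 'green', A(355,490,64),B(175,100,64),'can',A(405,285,0),B(128,275,0))
```

```text
[[371.9, 35.1], [516.6, 57.4], [544.0, -138.0], [401.8, -157.6]] c [458.57795404 -50.75480251]
[(np.float64(146.5), np.float64(8.8)), (np.float64(197.3), np.float64(-82.0)), (np.float64(143.5), np.float64(-172.2)), (np.float64(195.0), np.float64(98.8))]
[[378.1, 42.3], [524.4, 61.7], [552.3, -131.4], [408.2, -154.1]] c [465.75665005 -45.37801505]
[(np.float64(147.6), np.float64(7.6)), (np.float64(195.2), np.float64(-81.8)), (np.float64(145.8), np.float64(-171.0)), (np.float64(198.7), np.float64(98.7))]
chips A [[482.0, -51.0], [498.0, -82.0], [474.0, -87.0], [447.0, -74.0]]
chips B [[449.0, -71.0], [476.0, -84.0], [502.0, -78.0], [483.0, -47.0]]
seg [ 498. -290.] [ 503. -347.] 58.166618755883846 -84.90853908648891
seg [ 477. -294.] [ 480. -353.] 59.20023619395622 -87.28659174279835
seg [ 482. -281.] [ 498. -355.] 76.2207040066858 -77.43430247724321
seg [ 499. -344.] [ 491. -286.] 58.42070220595355 98.21020318897135
seg [ 512. -340.] [ 505. -282.] 58.96646038326195 97.34645786557873
seg [ 510. -352.] [ 500. -275.] 77.22768904890326 96.88562698545462
vialb [ 602.96916004 -302.92460119    0.        ] [ 613.98455769 -297.16921846    0.        ] green [ 403.85377685 -292.11585115   64.        ] [ 388.98977792 -306.02246427   64.        ] can [ 341.49263012 -201.79609853    0.        ] [ 349.35438477 -196.86829727    0.        ]
```

```bash
cat >> h.py <<'E'
from scipy.spatial.transform import Rotation as Ro
def delta(tgt,yaw,tilt0=True):
    o=get_obs(); R=Ro.from_euler('xyz',o['tcp_rot']); p=o['tool_pos']
    Rt=Ro.from_euler('xyz',[np.pi,0,np.radians(yaw)])
    print('t',round(o['time'],2),'pos',np.round(p,1),'yaw',round(np.degrees(o['tcp_rot'][2]),1),'F',np.round(o['contact_force'],1),'w',round(o['grip_width'],1),'q',np.round(o['joint_positions'],2))
    print('turn',np.round((R.inv()*Rt).as_rotvec(degrees=True),1),'shift',np.round(R.inv().apply(np.array(tgt,float)-p),1))
E
python3 - <<'E'
from h import *
cs,cd=camera_model('scene'),camera_model('side')
A=lambda r,c,z:atz(cs,(195+r/3.3,200+c/3.3),z)
B=lambda r,c,z:atz(cd,(175+r/4,130+c/4),z)
for z in(0,20,40): print(A(58,435,z),B(345,625,z),B(385,545,z),B(365,583,z),A(75,465,z))
delta((480,0,226),97)
E
```

```text
[645.25931389 -36.6443387    0.        ] [591.44513246 -54.94253508   0.        ] [ 595.85666683 -108.82924252    0.        ] [593.1766175  -83.18148054   0.        ] [645.68918775 -64.88930639   0.        ]
[624.24142061 -54.42873307  20.        ] [601.06176919 -59.60808219  20.        ] [ 605.36397637 -112.15936269   20.        ] [602.75034435 -87.14720667  20.        ] [624.65929295 -81.88513791  20.        ]
[603.22352733 -72.21312743  40.        ] [610.67840591 -64.2736293   40.        ] [ 614.87128591 -115.48948287   40.        ] [612.32407121 -91.1129328   40.        ] [603.62939815 -98.88096942  40.        ]
t 1.05 pos [196.6 486.8 226.7] yaw 158.0 F [-0.1  0.4 -0.3] w 91.5 q [ 1.04  0.34  1.52  0.    1.28 -0.15]
turn [ 0. -0. 61.] shift [-445.1 -345.3    0.7]
```

{"method": "send_rows", "body": {"targets": [[[0,0,35,-446,-345,0,-0.1],[0,0,35,-446,-345,0,-0.1],[0,0,35,-446,-345,0,-0.1],[0,0,35,-446,-345,0,-0.1],[0,0,35,-446,-345,0,-0.1]]]}}

```text
time: 1.47
tool_pos: [302.1, 305.3, 226.8]
tcp_rot: [3.141, 0.0, 2.142]
contact_force: [1.5, 0.1, 0.1]
grip_width: 63.1
```

Run:
```python
from h import *
delta((480,0,226),97)
```

```text
t 1.47 pos [302.1 305.3 226.8] yaw 122.7 F [1.5 0.1 0.1] w 63.1 q [ 0.61  0.17  1.76 -0.    1.21  0.04]
turn [ 0.  -0.  25.7] shift [-353.1  -15.2    0.8]
```

{"method": "send_rows", "body": {"targets": [[[0,0,26,-353,-15,0,-0.1],[0,0,26,-353,-15,0,-0.1],[0,0,26,-353,-15,0,-0.1],[0,0,26,-353,-15,0,-0.1],[0,0,26,-353,-15,0,-0.1]]]}}

```text
time: 1.88
tool_pos: [408.3, 125.6, 227.0]
tcp_rot: [3.141, -0.0, 1.689]
contact_force: [0.6, 0.7, 0.7]
grip_width: 50.4
```

Run:
```python
from h import *
delta((497,-300,200),97)
cs,cd=camera_model('scene'),camera_model('side')
A=lambda r,c,z:atz(cs,(195+r/3.3,200+c/3.3),z)
print(A(275,98,0),A(415,185,0),A(215,70,20))
```

```text
t 1.88 pos [408.3 125.6 227. ] yaw 96.8 F [0.6 0.7 0.7] w 50.4 q [0.12 0.16 1.77 0.   1.21 0.  ]
turn [ 0.1 -0.  -0.2] shift [-433.1   38.    27. ]
[329.88430633 -48.22955183   0.        ] [ 295.8680603  -169.29540609    0.        ] [338.10217237 -11.83204172  20.        ]
```

{"method": "send_rows", "body": {"targets": [[[0,0,0,-433,38,27,-0.1],[0,0,0,-433,38,27,-0.1],[0,0,0,-433,38,27,-0.1],[0,0,0,-433,38,27,-0.1],[0,0,0,-433,38,27,-0.1]]]}}

```text
time: 2.3
tool_pos: [451.0, -78.0, 213.9]
tcp_rot: [3.141, 0.0, 1.693]
contact_force: [1.2, 0.0, -0.2]
grip_width: 50.2
```

Run:
```python
from h import *
save('wrist','w1.png'); cm=camera_model('wrist')
for l,z in (('port',0),('seat',14),('spigot_top',42),('chip_1_centre',19)):
    print(l,[(round(d['conf'],2),np.round(d['location']),np.round(atz(cm,d['location'],z)[:2],1)) for d in place_of(l,'wrist')[:6]])
delta((497,-300,200),97)
```

```text
port [(0.89, array([152., 290.]), array([461.3, -51.9]))]
seat []
spigot_top []
chip_1_centre [(0.68, array([177., 278.]), array([450.9, -76.8]))]
t 2.55 pos [450.6 -75.5 213.6] yaw 97.0 F [-0.4 -0.3 -0.6] w 50.3 q [-0.33  0.23  1.72  0.    1.19 -0.46]
turn [-0. -0. -0.] shift [-228.5   18.8   13.4]
```

View pics/w1.png

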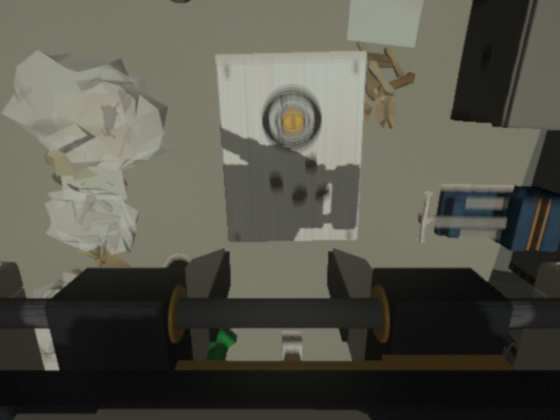

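Run:
```python
from h import *
cm=camera_model('wrist')
S=np.array([atz(cm,p,14) for p in((55,218),(52,365),(240,359),(242,229))]);print(np.round(S[:,:2],1).tolist(),S.mean(0))
for i in range(4):
    v=S[(i+1)%4]-S[i];print(np.linalg.norm(v),np.degrees(np.arctan2(v[1],v[0])))
print('valve',atz(cm,(121,293),50),'ring',atz(cm,(118,292),14))
print('chips',[np.round(atz(cm,p,19)[:2]).tolist() for p in((164,310),(186,321),(195,299),(182,276))])
print('scr',atz(cm,(345,291),64))
```

```text
[[376.4, 45.4], [518.1, 65.4], [550.2, -129.2], [402.3, -149.9]] [461.73048627 -42.08579619  14.        ]
143.1165867568459 8.02255021580883
197.22333144840815 -80.62764858145869
149.3400570964818 -172.0638245691412
196.94978795146545 97.56364054759781
valve [455.63395891  -6.09143455  50.        ] ring [455.87803586  -4.62926422  14.        ]
chips [[481.0, -49.0], [496.0, -71.0], [474.0, -83.0], [447.0, -72.0]]
scr [ 484.69814154 -241.5034311    64.        ]
```

{"method": "send_rows", "body": {"targets": [[[0,0,0,-180,19,13,-0.1],[0,0,0,-180,19,13,-0.1],[0,0,0,-180,19,13,-0.1],[0,0,0,-180,19,13,-0.1],[0,0,0,-180,19,13,-0.1]]]}}

```text
time: 2.97
tool_pos: [492.9, -254.8, 200.5]
tcp_rot: [3.141, 0.002, 1.693]
contact_force: [-0.2, 1.1, -1.2]
grip_width: 50.3
```

Run:
```python
from h import *
save('wrist','w2.png'); cm=camera_model('wrist')
for l,z in (('scraper_grip',42),):
    print(l,[(round(d['conf'],2),np.round(d['location']),np.round(atz(cm,d['location'],z)[:2],1)) for d in place_of(l,'wrist')[:6]])
delta((497,-315,200),97)
```

```text
scraper_grip [(0.66, array([248., 277.]), array([ 498.9, -312.4])), (0.64, array([234., 170.]), array([ 389. , -310.2]))]
t 3.07 pos [ 492.3 -252.7  200.2] yaw 97.0 F [-0.5  1.2 -1.7] w 50.3 q [-0.61  0.42  1.49  0.    1.24 -0.73]
turn [-0. -0. -0.] shift [-62.4  -2.9   0.2]
```

View pics/w2.png

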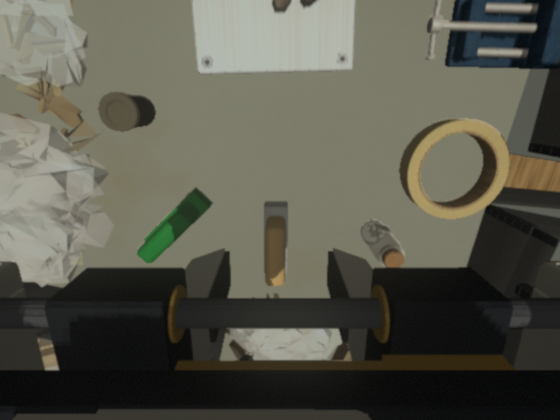

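The block is under the gripper at about (498,-313), aligned with the jaws. Now I'll grip it.

{"method": "send_rows", "body": {"targets": [[[0,0,0,-30,-3,60,-0.1],[0,0,0,-61,-5,100,-0.1],[0,0,0,-61,-5,135,-0.1],[0,0,0,-61,-5,160,-0.1],[0,0,0,-61,-5,174,-0.1]]]}}

```text
time: 3.48
tool_pos: [492.9, -310.0, 22.9]
tcp_rot: [-3.138, -0.004, 1.695]
contact_force: [-0.6, 0.3, 0.1]
grip_width: 50.3
```

Run:
```python
from h import *
save('wrist','w3.png');save('side','s3.png')
a=cv2.imread('pics/w3.png');b=cv2.imread('pics/s3.png')[190:330,90:290]
cv2.imwrite('pics/w3s.png',np.hstack([cv2.resize(a,(400,300)),cv2.resize(b,(400,300))]))
delta((498,-314,25),97)
```

```text
t 3.58 pos [ 492.5 -309.    23.2] yaw 97.1 F [-0.6  0.2  0.4] w 50.5 q [-0.69  0.67  1.59  0.    0.89 -0.82]
turn [-0.3 -0.4  0.1] shift [-5.7  4.9 -1.8]
```

View pics/w3s.png

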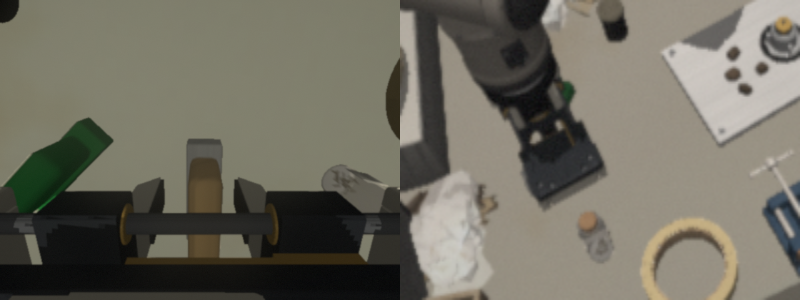

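{"method": "send_rows", "body": {"targets": [[[0,0,0,-5,3,-2,-0.1],[0,0,0,-5,3,-2,1],[0,0,0,-5,3,-2,1],[0,0,0,-5,3,-2,1],[0,0,0,-5,3,-2,1]]]}}

```text
time: 4.0
tool_pos: [498.5, -318.0, 30.3]
tcp_rot: [3.14, 0.002, 1.694]
contact_force: [0.3, 0.8, 0.8]
grip_width: 28.5
```

{"method": "send_rows", "body": {"targets": [[[0,0,0,0,0,0,1],[0,0,0,0,0,0,1],[0,0,0,0,0,-20,1],[0,0,0,0,0,-60,1],[0,0,0,0,0,-80,1]]]}}

```text
time: 4.42
tool_pos: [498.4, -318.4, 111.5]
tcp_rot: [3.14, 0.002, 1.693]
contact_force: [2.5, -1.4, 0.1]
grip_width: 19.8
```

Run:
```python
from h import *
save('wrist','w4.png');save('side','s4.png')
a=cv2.imread('pics/w4.png');b=cv2.imread('pics/s4.png')[160:300,90:290]
cv2.imwrite('pics/w4s.png',np.hstack([cv2.resize(a,(400,300)),cv2.resize(b,(400,300))]))
delta((530,-70,110),98.3)
```

```text
t 4.52 pos [ 499.7 -319.4  112.8] yaw 97.0 F [-0.   0.1 -1. ] w 19.8 q [-0.7   0.57  1.49  0.    1.08 -0.82]
turn [ 0.3  0.3 -1.3] shift [243.9  60.5   1.8]
```

View pics/w4s.png

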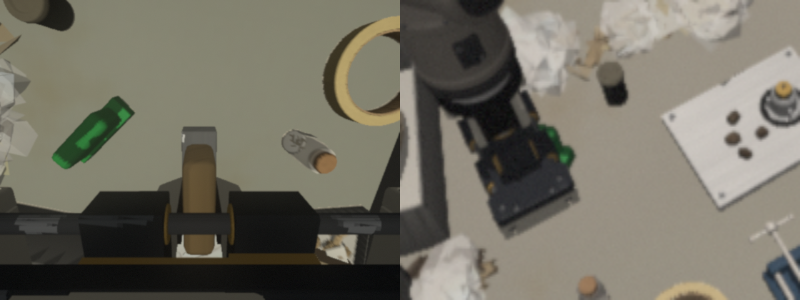

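Block held, 19.8 mm wide. Now over to the far (+x) side of the plate, so I can sweep towards the robot.

{"method": "send_rows", "body": {"targets": [[[0.3,0.3,-1.1,240,59,12,1],[0.3,0.3,-1.1,240,59,12,1],[0.3,0.3,-1.1,240,59,12,1],[0.3,0.3,-1.1,240,59,12,1],[0.3,0.3,-1.1,240,59,12,1]]]}}

```text
time: 4.93
tool_pos: [521.4, -109.2, 97.2]
tcp_rot: [-3.134, -0.007, 1.712]
contact_force: [0.5, 0.2, -1.0]
grip_width: 19.9
```

Run:
```python
from h import *
delta((528,-74,55),98.1)
```

```text
t 4.93 pos [ 521.4 -109.2   97.2] yaw 98.1 F [ 0.5  0.2 -1. ] w 19.9 q [-0.35  0.5   1.67  0.    0.98 -0.49]
turn [-0.4 -0.4 -0. ] shift [33.7 11.8 42.4]
```

{"method": "send_rows", "body": {"targets": [[[0,0,0,34,10,5,1],[0,0,0,34,10,15,1],[0,0,0,34,10,15,1],[0,0,0,34,10,15,1]]]}}

```text
time: 5.27
tool_pos: [526.6, -76.2, 82.6]
tcp_rot: [-3.134, -0.006, 1.713]
contact_force: [0.4, 0.2, -0.6]
grip_width: 19.7
```

Run:
```python
from h import *
save('wrist','w5.png');save('side','s5.png');save('scene','c5.png')
a=cv2.imread('pics/w5.png');b=cv2.imread('pics/c5.png')[190:330,200:400]
cv2.imwrite('pics/w5s.png',np.hstack([cv2.resize(a,(400,300)),cv2.resize(b,(400,300))]))
delta((528,-74,55),98.1)
```

```text
t 5.42 pos [527.5 -77.5  83.8] yaw 98.0 F [-0.3 -0.3 -0.8] w 19.6 q [-0.29  0.52  1.68  0.    0.95 -0.43]
turn [-0.3 -0.3 -0.1] shift [ 3.3  1.1 28.8]
```

View pics/w5s.png

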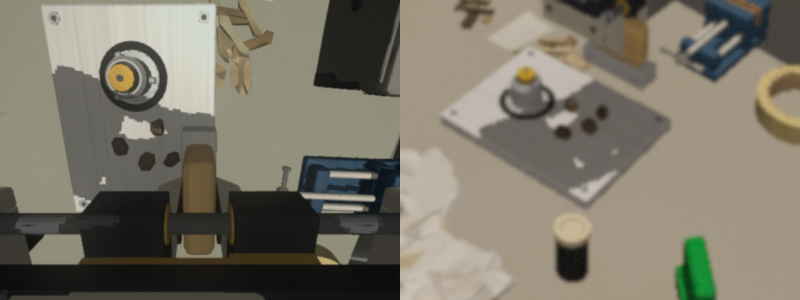

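Run:
```python
from h import *
cm=camera_model('wrist')
c=np.array([461.5,-47]);a=np.radians(8.1);R=np.array([[np.cos(a),np.sin(a)],[-np.sin(a),np.cos(a)]])
L=lambda p:np.round(R@(p[:2]-c),1)
f=lambda r,cc,z:atz(cm,(r*1.4,cc*1.4),z)
print('shoe end',[L(f(128,183,73)),L(f(128,216,73))])
print('valve',f(78,121,50),L(f(78,121,50)))
print('chips',[L(f(*p,19)) for p in((127,157),(146,120),(161,147),(159,172))])
print('corners',[L(f(*p,14)) for p in((9,43),(5,215),(212,75))])
```

```text
shoe end [array([49.8,  6.6]), array([73.3,  6.6])]
valve [457.14342371  -6.42856491  50.        ] [ 1.4 40.8]
chips [array([21.3, -3.8]), array([-15.6, -22.4]), array([  9.6, -37.8]), array([ 34.3, -35.7])]
corners [array([-70.5,  96.4]), array([74.4, 98.9]), array([-73.5, -98.2])]
```

{"method": "send_rows", "body": {"targets": [[[-0.3,-0.3,0,4,1,15,1],[-0.3,-0.3,0,4,1,28,1],[-0.3,-0.3,0,4,1,34,1],[-0.3,-0.3,0,4,1,34,1],[-0.3,-0.3,0,4,1,34,1]]]}}

```text
time: 5.83
tool_pos: [527.8, -72.7, 50.0]
tcp_rot: [3.142, -0.0, 1.711]
contact_force: [-0.6, 0.4, -1.4]
grip_width: 19.8
```

{"method": "send_rows", "body": {"targets": [[[0,0,0,0,0,1,1],[0,0,0,0,0,2,1],[0,0,0,0,0,2,1]]]}}

```text
time: 6.08
tool_pos: [528.0, -72.0, 48.2]
tcp_rot: [3.141, 0.0, 1.712]
contact_force: [0.1, 0.4, -1.3]
grip_width: 19.8
```

{"method": "send_rows", "body": {"targets": [[[0,0,0,0,0,1,1],[0,0,0,0,0,1.5,1],[0,0,0,0,0,2,1]]]}}

```text
time: 6.33
tool_pos: [527.8, -71.8, 45.9]
tcp_rot: [3.141, -0.0, 1.712]
contact_force: [-0.5, -0.7, -1.1]
grip_width: 19.7
```

{"method": "send_rows", "body": {"targets": [[[0,0,0,0,0,0.5,1],[0,0,0,0,0,1,1],[0,0,0,0,0,1,1]]]}}

```text
time: 6.58
tool_pos: [527.7, -71.8, 44.7]
tcp_rot: [-3.142, -0.0, 1.712]
contact_force: [-0.1, 0.2, -1.5]
grip_width: 19.7
```

{"method": "send_rows", "body": {"targets": [[[0,0,0,0,0,0.5,1],[0,0,0,0,0,1,1],[0,0,0,0,0,1,1]]]}}

```text
time: 6.83
tool_pos: [527.7, -71.8, 43.7]
tcp_rot: [-3.142, -0.0, 1.712]
contact_force: [-0.6, 0.4, -2.5]
grip_width: 19.5
```

{"method": "send_rows", "body": {"targets": [[[0,0,0,0,0,0.5,1],[0,0,0,0,0,1,1],[0,0,0,0,0,1,1]]]}}

```text
time: 7.08
tool_pos: [527.7, -71.8, 43.5]
tcp_rot: [3.141, 0.0, 1.712]
contact_force: [-3.3, 1.1, 4.6]
grip_width: 19.7
```

{"method": "send_rows", "body": {"targets": [[[0,0,0,0,0,-1.2,1],[0,0,0,0,-10,-1.2,1],[0,0,0,0,-22,-1.2,1],[0,0,0,0,-34,-1.2,1],[0,0,0,0,-46,-1.2,1]]]}}

```text
time: 7.5
tool_pos: [481.8, -78.4, 44.0]
tcp_rot: [3.141, 0.0, 1.712]
contact_force: [0.4, -0.9, -2.4]
grip_width: 19.8
```

{"method": "send_rows", "body": {"targets": [[[0,0,0,0,-12,0,1],[0,0,0,0,-24,0,1],[0,0,0,0,-36,0,1],[0,0,0,0,-48,0,1],[0,0,0,0,-58,0,1]]]}}

```text
time: 7.92
tool_pos: [424.1, -86.6, 44.1]
tcp_rot: [3.141, -0.0, 1.712]
contact_force: [0.9, -0.4, -1.7]
grip_width: 20.2
```

Run:
```python
from h import *
save('wrist','w6.png');save('scene','c6.png')
a=cv2.imread('pics/w6.png');b=cv2.imread('pics/c6.png')[190:330,200:400]
cv2.imwrite('pics/w6s.png',np.hstack([cv2.resize(a,(400,300)),cv2.resize(b,(400,300))]))
delta((368,-95,44),98.1)
```

```text
t 8.02 pos [423.4 -86.4  44. ] yaw 98.1 F [ 0.8  0.5 -1.7] w 19.9 q [-0.38  0.44  2.    0.    0.71 -0.52]
turn [-0.1 -0.  -0. ] shift [ -0.7 -56.    0. ]
```

View pics/w6s.png

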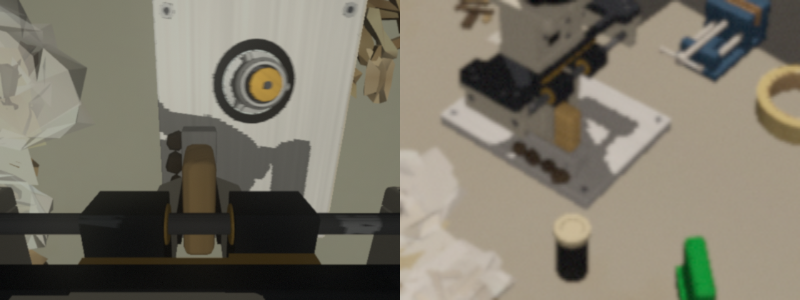

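All four chips are lined up ahead of the shoe. I'll carry on over the edge.

{"method": "send_rows", "body": {"targets": [[[0,0,0,0,-12,0,1],[0,0,0,0,-24,0,1],[0,0,0,0,-36,0,1],[0,0,0,0,-48,0,1],[0,0,0,0,-58,0,1]]]}}

```text
time: 8.43
tool_pos: [369.9, -96.3, 45.2]
tcp_rot: [3.136, 0.004, 1.713]
contact_force: [1.8, -2.5, 7.5]
grip_width: 19.9
```

Run:
```python
from h import *
save('wrist','w7.png');save('scene','c7.png');save('side','s7.png')
a=cv2.imread('pics/w7.png');b=cv2.imread('pics/c7.png')[190:330,200:400];c=cv2.imread('pics/s7.png')[160:280,180:340]
cv2.imwrite('pics/w7s.png',np.hstack([cv2.resize(x,(266,200)) for x in (a,b,c)]))
cv2.imwrite('pics/c7s.png',np.hstack([cv2.resize(x,(400,300)) for x in (b,c)]))
delta((368,-95,44),98.1)
```

```text
t 8.58 pos [369.  -96.   45.1] yaw 98.1 F [ 0.5 -1.7  6.7] w 19.7 q [-0.46  0.37  2.13 -0.    0.64 -0.6 ]
turn [0.2 0.2 0. ] shift [ 1.2 -0.9  1.1]
```

View pics/c7s.png

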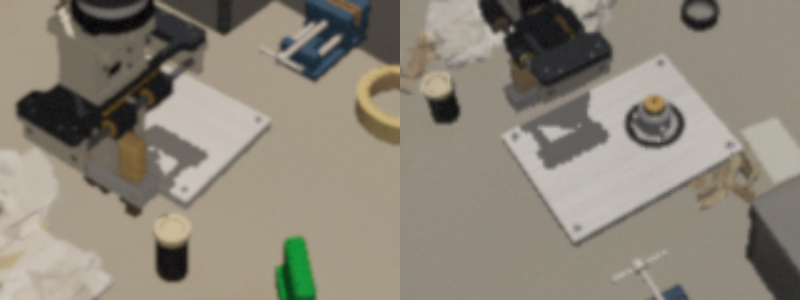

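View pics/w7.png

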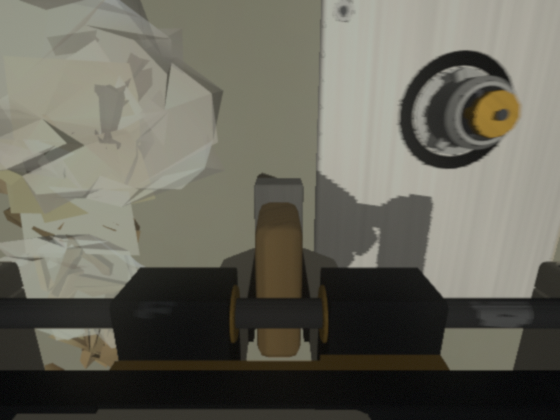

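{"method": "send_rows", "body": {"targets": [[[0,0,0,0,-4,0,1],[0,0,0,0,-8,-8,1],[0,0,0,0,-4,-40,1],[0,0,0,-25,0,-70,1],[0,0,0,-50,0,-70,1]]]}}

```text
time: 9.0
tool_pos: [377.4, -145.5, 119.0]
tcp_rot: [3.135, 0.005, 1.715]
contact_force: [2.5, -0.9, -0.5]
grip_width: 19.8
```

Run:
```python
from h import *
save('wrist','w8.png');save('scene','c8.png');save('side','s8.png')
b=cv2.imread('pics/c8.png')[190:330,200:400];c=cv2.imread('pics/s8.png')[160:280,180:340]
cv2.imwrite('pics/c8s.png',np.hstack([cv2.resize(x,(400,300)) for x in (b,c)]))
delta((440,-310,120),97)
```

```text
t 9.15 pos [ 374.9 -145.4  114.8] yaw 98.0 F [ 0.1  1.  -2.3] w 19.5 q [-0.56  0.26  2.    0.    0.87 -0.7 ]
turn [0.1 0.1 1. ] shift [-172.1   41.6   -5. ]
```

View pics/c8s.png

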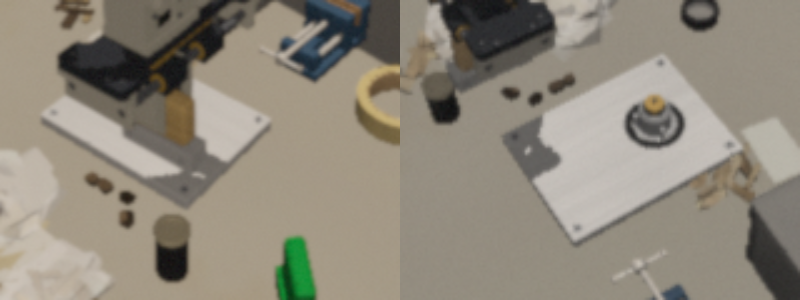

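View pics/w8.png

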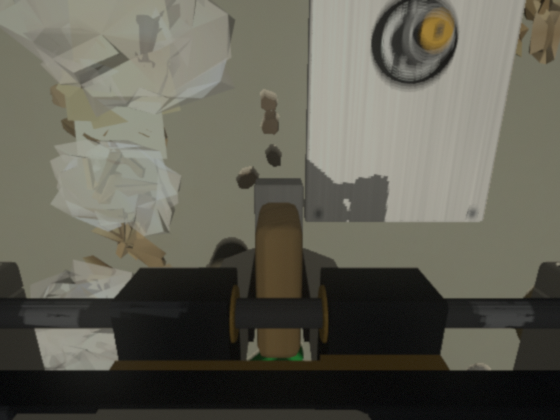

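All four chips lie on the table beside the plate's near edge, at about (90,510)–(80,570) in the right panel, and the plate is clear. Now I'll stand the block at about (480,-235).

Run:
```python
from h import *
delta((480,-235,100),97)
```

```text
t 9.15 pos [ 374.9 -145.4  114.8] yaw 98.0 F [ 0.1  1.  -2.3] w 19.5 q [-0.56  0.26  2.    0.    0.87 -0.7 ]
turn [0.1 0.1 1. ] shift [-103.4   91.6   15.1]
```

{"method": "send_rows", "body": {"targets": [[[0,0,0,-103,92,15,1],[0,0,0,-103,92,15,1],[0,0,0,-103,92,15,1],[0,0,0,-103,92,15,1],[0,0,0,-103,92,45,1]]]}}

```text
time: 9.57
tool_pos: [485.1, -236.5, 71.8]
tcp_rot: [3.134, 0.007, 1.712]
contact_force: [1.8, 0.1, -2.6]
grip_width: 19.8
```

Run:
```python
from h import *
delta((480,-235,31),98)
```

```text
t 9.57 pos [ 485.1 -236.5   71.8] yaw 98.1 F [ 1.8  0.1 -2.6] w 19.8 q [-0.6   0.54  1.69  0.    0.91 -0.74]
turn [0.4 0.4 0.1] shift [ 2.5 -5.2 40.8]
```

{"method": "send_rows", "body": {"targets": [[[0.4,0.4,0,0,0,20,1],[0.4,0.4,0,0,0,34,1],[0.4,0.4,0,0,0,37,1],[0.4,0.4,0,0,0,37,1],[0.4,0.4,0,0,0,37,1]]]}}

```text
time: 9.98
tool_pos: [479.6, -232.2, 31.7]
tcp_rot: [-3.133, -0.008, 1.713]
contact_force: [-0.5, 0.3, -0.7]
grip_width: 19.7
```

{"method": "send_rows", "body": {"targets": [[[0,0,0,0,0,1,1],[0,0,0,0,0,1.5,1],[0,0,0,0,0,2,1]]]}}

```text
time: 10.23
tool_pos: [480.1, -233.1, 30.3]
tcp_rot: [-3.135, -0.007, 1.712]
contact_force: [0.6, 0.0, -1.9]
grip_width: 19.8
```

{"method": "send_rows", "body": {"targets": [[[-0.4,-0.4,0,0,0,0.5,1],[-0.4,-0.4,0,0,0,1,1],[-0.4,-0.4,0,0,0,1,1]]]}}

```text
time: 10.48
tool_pos: [480.3, -233.4, 29.9]
tcp_rot: [3.14, 0.001, 1.712]
contact_force: [-0.6, 0.1, 4.2]
grip_width: 20.0
```

{"method": "send_rows", "body": {"targets": [[[0,0,0,0,0,0.5,1],[0,0,0,0,0,0.5,-0.2],[0,0,0,0,0,0.5,-0.2],[0,0,0,0,0,0.5,-0.2],[0,0,0,0,0,0.5,-0.2]]]}}

```text
time: 10.9
tool_pos: [479.9, -233.1, 28.5]
tcp_rot: [3.141, -0.0, 1.712]
contact_force: [0.2, -0.7, 0.0]
grip_width: 42.2
```

{"method": "send_rows", "body": {"targets": [[[0,0,0,0,0,0,-0.2],[0,0,0,0,0,-25,-0.2],[0,0,0,0,0,-60,-0.2],[0,0,0,0,0,-100,-0.5],[0,0,0,0,0,-140,-1]]]}}

```text
time: 11.32
tool_pos: [479.4, -232.8, 169.6]
tcp_rot: [-3.14, -0.001, 1.712]
contact_force: [0.6, -0.8, 0.1]
grip_width: 64.1
```

Run:
```python
from h import *
save('scene','c9.png');save('side','s9.png')
b=cv2.imread('pics/c9.png')[190:340,200:440];c=cv2.imread('pics/s9.png')[160:310,100:340]
cv2.imwrite('pics/c9s.png',np.hstack([cv2.resize(x,(400,300)) for x in (b,c)]))
delta((440,200,200),98)
```

```text
t 11.42 pos [ 483.  -235.1  175. ] yaw 98.1 F [ 0.2 -0.7 -0.1] w 72.1 q [-0.6   0.4   1.58  0.    1.14 -0.74]
turn [0.5 0.5 0.1] shift [436.6  19.1 -28.4]
```

View pics/c9s.png

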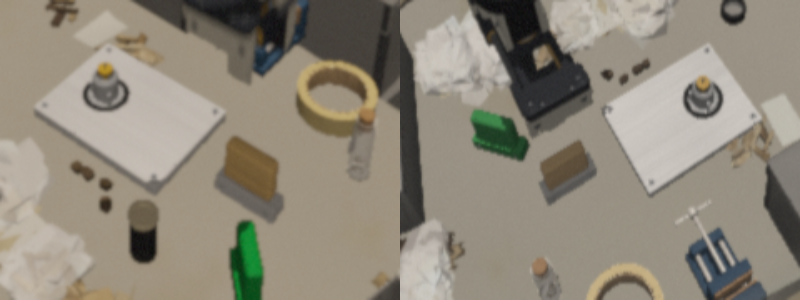

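The block stands upright and clear, and the plate is empty. Next is the cell.

{"method": "send_rows", "body": {"targets": [[[0,0,0,436,20,-25,-1],[0,0,0,436,20,-25,-1],[0,0,0,436,20,-25,-1],[0,0,0,436,20,-25,-1],[0,0,0,436,20,-25,-1]]]}}

```text
time: 11.83
tool_pos: [459.2, -24.4, 179.9]
tcp_rot: [-3.141, -0.0, 1.712]
contact_force: [1.0, -0.3, -0.4]
grip_width: 91.9
```

{"method": "send_rows", "body": {"targets": [[[0,0,0,240,20,-10,-1],[0,0,0,240,20,-10,-1],[0,0,0,240,20,-10,-1],[0,0,0,240,20,-10,-1],[0,0,0,240,20,-10,-1]]]}}

```text
time: 12.25
tool_pos: [447.1, 183.6, 188.7]
tcp_rot: [-3.141, -0.0, 1.712]
contact_force: [0.9, -0.2, 0.3]
grip_width: 91.5
```

Run:
```python
from h import *
save('wrist','w10.png'); cm=camera_model('wrist')
for l,z in (('cell_centre',26),('cell_mouth',0),('vial_a_centre',39)):
    print(l,[(round(d['conf'],2),np.round(d['location']),np.round(atz(cm,d['location'],z)[:2],1)) for d in place_of(l,'wrist')[:6]])
delta((468,305,140),98)
```

```text
cell_centre [(0.74, array([ 62., 329.]), array([473.3, 314.9])), (0.58, array([209., 458.]), array([626.7, 200.6]))]
cell_mouth []
vial_a_centre [(0.6, array([207., 458.]), array([618. , 205.2]))]
t 12.45 pos [447.3 182.6 188.4] yaw 98.3 F [-0.5  0.2 -1. ] w 91.7 q [ 0.23  0.3   1.69 -0.    1.14  0.08]
turn [-0.1  0.   0.3] shift [118.2  38.2  48.3]
```

View pics/w10.png

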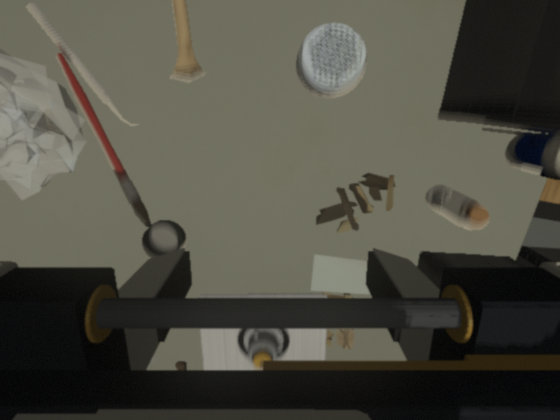

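Run:
```python
from h import *
cm=camera_model('wrist')
print(atz(cm,(55,334),52), atz(cm,(62,330),26))
p=atz(cm,(55,334),52);delta((p[0],p[1]-40,130),98.3)
```

```text
[473.83622684 308.12867607  52.        ] [474.83864051 306.0155569   26.        ]
t 12.45 pos [447.3 182.6 188.4] yaw 98.3 F [-0.5  0.2 -1. ] w 91.7 q [ 0.23  0.3   1.69 -0.    1.14  0.08]
turn [-0.1  0.  -0. ] shift [80.9 38.7 58.3]
```

{"method": "send_rows", "body": {"targets": [[[0,0,0,40,20,30,-1],[0,0,0,80,39,58,-1],[0,0,0,80,39,58,-1],[0,0,0,80,39,58,-1]]]}}

```text
time: 12.78
tool_pos: [475.0, 266.8, 127.6]
tcp_rot: [-3.137, 0.001, 1.712]
contact_force: [-0.4, -0.4, -0.4]
grip_width: 91.8
```

Run:
```python
from h import *
save('wrist','w11.png'); cm=camera_model('wrist')
for l,z in (('cell_centre',26),):
    print(l,[(round(d['conf'],2),np.round(d['location']),np.round(atz(cm,d['location'],z)[:2],1)) for d in place_of(l,'wrist')[:6]])
r=regions_of('cell_centre','wrist')
for d in r[:2]:
    ys,xs=np.nonzero(d['region']);print(d['conf'],ys.min(),ys.max(),xs.min(),xs.max())
delta((474,307,100),98.3)
```

```text
cell_centre [(0.84, array([164., 286.]), array([474.8, 303.8]))]
0.94 125 207 246 325
t 12.93 pos [475.4 264.7 131. ] yaw 98.0 F [ 0.3 -0.5  0.6] w 92.2 q [ 0.37  0.47  1.61 -0.    1.06  0.23]
turn [-0.   0.  -0.3] shift [42.1  4.5 30.9]
```

View pics/w11.png

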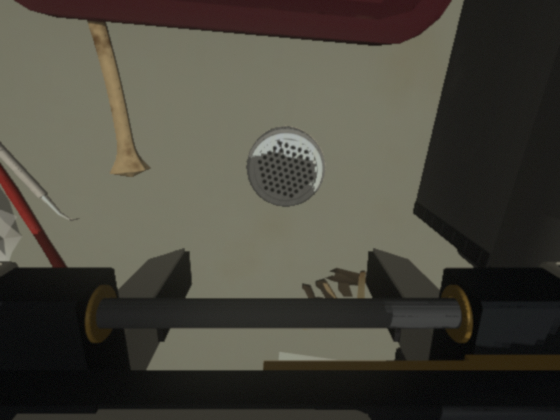

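Run:
```python
from h import *
cm=camera_model('wrist')
p=atz(cm,(165,286),50);print(p);delta((p[0],p[1],16),98)
```

```text
[474.97924932 306.3326897   50.        ]
t 12.93 pos [475.4 264.7 131. ] yaw 98.0 F [ 0.3 -0.5  0.6] w 92.2 q [ 0.37  0.47  1.61 -0.    1.06  0.23]
turn [-0.  0.  0.] shift [ 41.4   5.5 114.9]
```

{"method": "send_rows", "body": {"targets": [[[0,0,0,40,5,10,-1],[0,0,0,41,5,40,-1],[0,0,0,41,5,75,-1],[0,0,0,41,5,100,-1],[0,0,0,41,5,113,-1]]]}}

```text
time: 13.35
tool_pos: [473.5, 305.3, 16.1]
tcp_rot: [-3.139, 0.001, 1.711]
contact_force: [-0.1, -0.6, 0.4]
grip_width: 92.1
```

Run:
```python
from h import *
save('wrist','w12.png');save('scene','c12.png')
a=cv2.imread('pics/w12.png');b=cv2.imread('pics/c12.png')[100:240,120:320]
cv2.imwrite('pics/w12s.png',np.hstack([cv2.resize(x,(400,300)) for x in (a,b)]))
delta((475,306,16),98)
```

```text
t 13.45 pos [473.6 305.4  16.8] yaw 98.0 F [-0.  -0.3 -0.5] w 91.6 q [ 0.44  0.66  1.65 -0.    0.84  0.3 ]
turn [-0.2  0.1 -0. ] shift [0.4 1.5 0.8]
```

View pics/w12s.png

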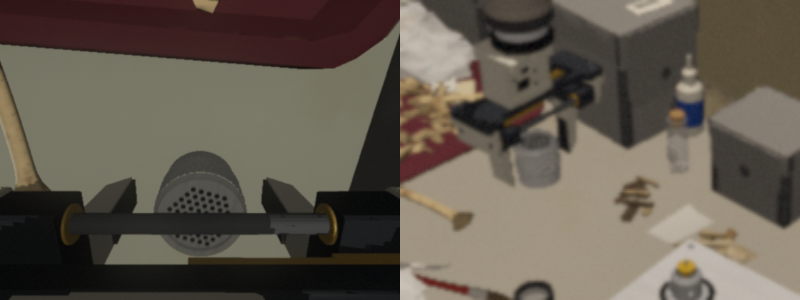

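{"method": "send_rows", "body": {"targets": [[[0,0,0,1,1,1,1],[0,0,0,1,1,1,1],[0,0,0,1,1,1,1],[0,0,0,1,1,1,1],[0,0,0,1,1,1,1]]]}}

```text
time: 13.87
tool_pos: [475.8, 308.9, 18.1]
tcp_rot: [3.14, -0.001, 1.712]
contact_force: [0.0, -0.1, 0.2]
grip_width: 63.1
```

{"method": "send_rows", "body": {"targets": [[[0,0,0,0,0,0,1],[0,0,0,0,0,-5,1],[0,0,0,0,0,-40,1],[0,0,0,0,0,-80,1],[0,0,0,0,0,-115,1]]]}}

```text
time: 14.28
tool_pos: [474.9, 308.7, 133.8]
tcp_rot: [-3.141, 0.0, 1.713]
contact_force: [0.9, 0.8, -1.3]
grip_width: 57.2
```

Run:
```python
from h import *
save('wrist','w13.png');cm=camera_model('wrist');save('scene','c13.png')
a=cv2.imread('pics/w13.png');b=cv2.imread('pics/c13.png')[60:200,120:320]
cv2.imwrite('pics/w13s.png',np.hstack([cv2.resize(x,(400,300)) for x in (a,b)]))
delta((456,30,130),98)
p=get_obs()['tool_pos'];print(proj(cm,p+[0,0,36]),proj(cm,p+[0,0,19]))
```

```text
t 14.38 pos [478.4 310.5 138.5] yaw 98.1 F [ 0.9  0.5 -1.4] w 57.0 q [0.44 0.5  1.53 0.   1.1  0.3 ]
turn [ 0.7 -0.2  0.1] shift [-274.5  -61.9    6.8]
[307.51702188 279.16363148] [286.88677474 278.6973454 ]
```

View pics/w13.png

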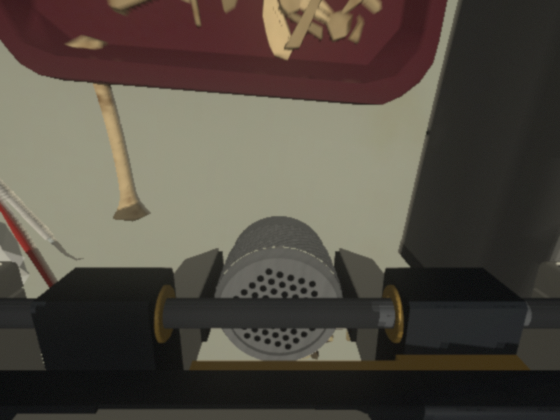

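The cell is held and centred. I'll stop short at y≈-75 to get a precise look at the spigot.

{"method": "send_rows", "body": {"targets": [[[0,0,0,-380,-74,5,1],[0,0,0,-380,-74,5,1],[0,0,0,-380,-74,5,1],[0,0,0,-380,-74,5,1],[0,0,0,-380,-74,5,1]]]}}

```text
time: 14.8
tool_pos: [463.6, 99.1, 128.8]
tcp_rot: [-3.141, -0.0, 1.713]
contact_force: [1.0, 0.5, -1.5]
grip_width: 57.6
```

{"method": "send_rows", "body": {"targets": [[[0,0,0,-178,-34,0,1],[0,0,0,-178,-34,0,1],[0,0,0,-178,-34,0,1],[0,0,0,-178,-34,0,1],[0,0,0,-178,-34,0,1]]]}}

```text
time: 15.22
tool_pos: [455.5, -84.7, 129.0]
tcp_rot: [-3.141, 0.001, 1.709]
contact_force: [1.0, -0.2, -0.6]
grip_width: 57.2
```

Run:
```python
from h import *
delta((456,-75,130),98)
save('wrist','w14.png');cm=camera_model('wrist')
print([(d['conf'],d['location'],atz(cm,d['location'],42)) for d in place_of('spigot_top','wrist')])
print([(d['conf'],d['location'],atz(cm,d['location'],14)) for d in place_of('seat','wrist')])
import pickle;pickle.dump(cm,open('cm14.pkl','wb'))
delta((456,-75,130),98)
```

```text
t 15.22 pos [455.5 -84.7 129. ] yaw 97.9 F [ 1.  -0.2 -0.6] w 57.2 q [-0.35  0.34  1.83 -0.    0.97 -0.49]
turn [-0.   0.1 -0.1] shift [ 9.6  1.8 -1. ]
[]
[(0.45, [209.9, 179.3], array([372.59919405, -99.77907349,  14.        ]))]
t 15.37 pos [455.6 -81.2 128.9] yaw 97.9 F [-0.3  0.9 -0.8] w 57.3 q [-0.34  0.34  1.83  0.    0.97 -0.48]
turn [-0.1 -0.1 -0.1] shift [ 6.   1.2 -1.1]
```

View pics/w14.png

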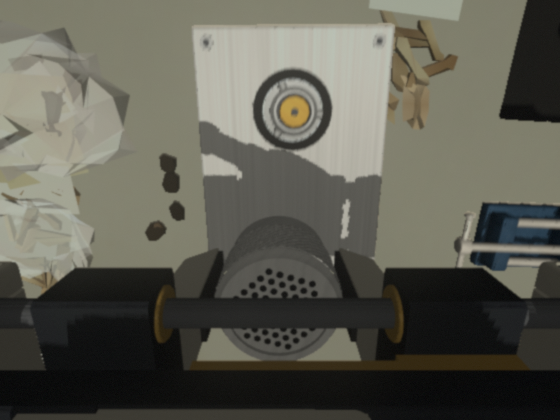

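Run:
```python
from h import *
delta((456,-75,130),98)
cm=camera_model('wrist');im=save('wrist','w15.png')
print(get_obs()['tool_pos'])
hsv=cv2.cvtColor(im,cv2.COLOR_RGB2HSV);m=cv2.inRange(hsv,(15,130,120),(32,255,255))
n,l,s,c=cv2.connectedComponentsWithStats(m)
for i in range(1,n):
    if s[i,4]>100: print(s[i],c[i],atz(cm,c[i][::-1],50))
x=im[60:160,240:350];cv2.imwrite('pics/w15z.png',cv2.resize(x,None,fx=5,fy=5,interpolation=2)[:,:,::-1])
for p in((454,-10),(456,-8),(458,-6)): print(p,proj(cm,(*p,14)),proj(cm,(*p,50)))
import pickle;pickle.dump(cm,open('cm15.pkl','wb'))
```

```text
t 15.37 pos [455.6 -81.2 128.9] yaw 97.9 F [-0.3  0.9 -0.8] w 57.3 q [-0.34  0.34  1.83  0.    0.97 -0.48]
turn [-0.1 -0.1 -0.1] shift [ 6.   1.2 -1.1]
[455.59151827 -80.06083086 128.85568607]
[279 100  30  31 637] [293.56514914 114.76923077] [455.19025751  -4.45883212  50.        ]
(454, -10) [120.58351338 289.07654881] [122.88150802 290.60888056]
(456, -8) [118.33304297 291.97943392] [120.29630925 293.95361753]
(458, -6) [116.07378487 294.89365429] [117.69948772 297.31339207]
```

View pics/w15z.png

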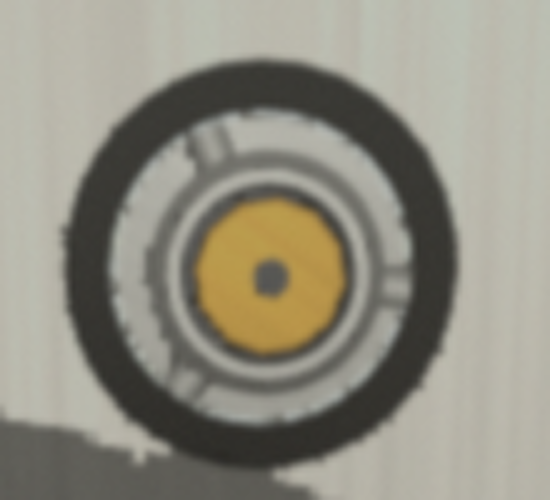

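Run:
```python
from h import *
import pickle
cm=pickle.load(open('cm15.pkl','rb'))
print('ring',atz(cm,(60+265/5,240+262/5),14), 'steel top',atz(cm,(60+273/5,240+272/5),42))
delta((456,-6.5,75),98)
```

```text
ring [455.72259707  -3.98654298  14.        ] steel top [456.1146445   -4.42419139  42.        ]
t 15.42 pos [455.6 -80.1 128.9] yaw 98.0 F [ 0.4  0.6 -1.5] w 57.7 q [-0.34  0.34  1.83  0.    0.97 -0.48]
turn [-0.1 -0.1  0. ] shift [72.7 10.7 53.9]
```

{"method": "send_rows", "body": {"targets": [[[0,0,0,30,5,10,1],[0,0,0,60,9,30,1],[0,0,0,73,10.5,50,1],[0,0,0,73,10.5,53,1],[0,0,0,73,10.5,53,1]]]}}

```text
time: 15.83
tool_pos: [455.1, -4.6, 75.4]
tcp_rot: [-3.138, -0.001, 1.716]
contact_force: [-0.2, -0.5, -2.1]
grip_width: 57.3
```

{"method": "send_rows", "body": {"targets": [[[0,0,0,0,0,0,1],[0,0,0,0,0,0,1]]]}}

```text
time: 16.0
tool_pos: [457.1, -6.9, 77.3]
tcp_rot: [3.14, 0.001, 1.712]
contact_force: [0.6, -0.5, -1.7]
grip_width: 57.4
```

Run:
```python
from h import *
delta((456,-6.5,75),98)
save('side','s16.png');save('scene','c16.png')
b=cv2.imread('pics/c16.png')[180:285,200:340];c=cv2.imread('pics/s16.png')[160:265,210:350]
cv2.imwrite('pics/c16s.png',np.hstack([cv2.resize(x,(400,300),interpolation=2) for x in (b,c)]))
```

```text
t 16.0 pos [457.1  -6.9  77.3] yaw 98.1 F [ 0.6 -0.5 -1.7] w 57.4 q [-0.18  0.41  1.9   0.    0.82 -0.32]
turn [0.1 0.  0.1] shift [ 0.5 -1.   2.3]
```

View pics/c16s.png

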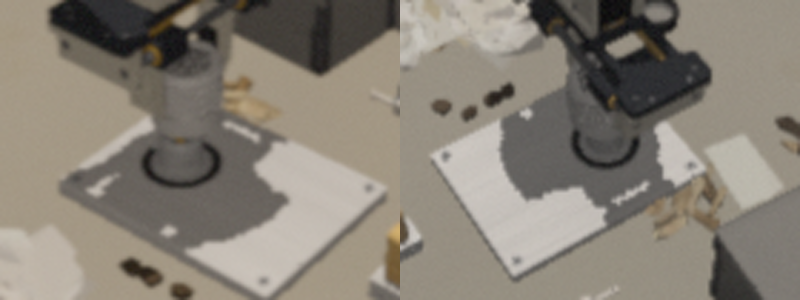

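Run:
```python
from h import *
b=cv2.imread('pics/c16.png')[190:265,230:300];c=cv2.imread('pics/s16.png')[165:225,245:315]
b=cv2.resize(b,None,fx=8,fy=8,interpolation=2);c=cv2.resize(c,None,fx=8,fy=8,interpolation=2)
cv2.imwrite('pics/c16b.png',b);cv2.imwrite('pics/s16b.png',c)
```

```text
(no output)
```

View pics/c16b.png

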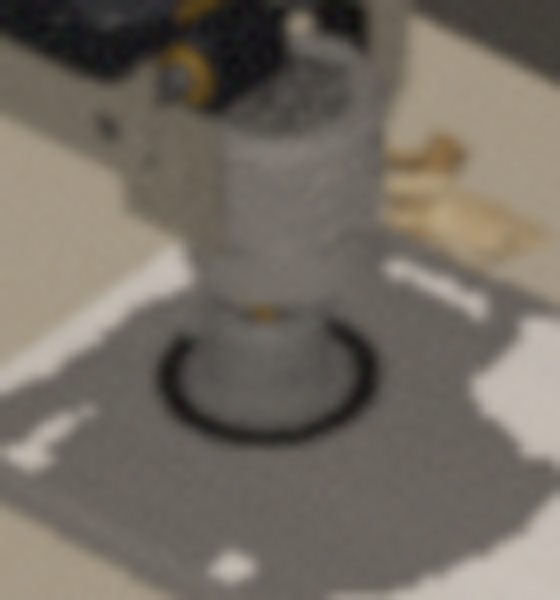

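View pics/s16b.png

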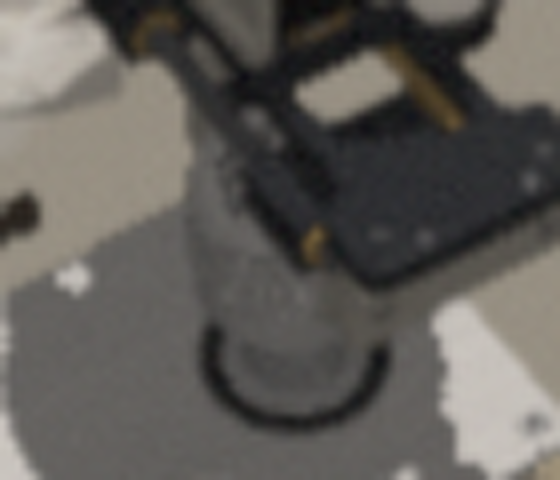

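Both outside views and the wrist view put the cell 3–4 mm short in y. I'll shift +3 and lower it gently.

{"method": "send_rows", "body": {"targets": [[[0,0,0,3,0,3,1],[0,0,0,3,0,7,1],[0,0,0,3,0,10,1],[0,0,0,3,0,12,1],[0,0,0,3,0,12,1]]]}}

```text
time: 16.52
tool_pos: [455.5, -3.6, 63.8]
tcp_rot: [-3.141, -0.0, 1.712]
contact_force: [-1.0, 0.3, -2.3]
grip_width: 57.1
```

{"method": "send_rows", "body": {"targets": [[[0,0,0,0,0,1,1],[0,0,0,0,0,3,1],[0,0,0,0,0,4,1],[0,0,0,0,0,5,1],[0,0,0,0,0,5,1]]]}}

```text
time: 16.93
tool_pos: [455.7, -3.6, 59.2]
tcp_rot: [-3.141, -0.0, 1.712]
contact_force: [-0.1, 0.4, -2.3]
grip_width: 57.7
```

{"method": "send_rows", "body": {"targets": [[[0,0,0,0,0,1,1],[0,0,0,0,0,2,1],[0,0,0,0,0,3,1],[0,0,0,0,0,4,1],[0,0,0,0,0,4,1]]]}}

```text
time: 17.35
tool_pos: [455.7, -3.5, 55.2]
tcp_rot: [-3.141, -0.0, 1.712]
contact_force: [-0.6, -0.3, -1.6]
grip_width: 57.3
```

{"method": "send_rows", "body": {"targets": [[[0,0,0,0,0,1,1],[0,0,0,0,0,2,1],[0,0,0,0,0,3,1],[0,0,0,0,0,3,1]]]}}

```text
time: 17.68
tool_pos: [455.7, -3.5, 52.2]
tcp_rot: [-3.141, -0.0, 1.712]
contact_force: [-0.3, 1.2, -1.9]
grip_width: 57.0
```

{"method": "send_rows", "body": {"targets": [[[0,0,0,0,0,1,1],[0,0,0,0,0,2,1],[0,0,0,0,0,3,1],[0,0,0,0,0,3,1]]]}}

```text
time: 18.02
tool_pos: [455.7, -3.5, 49.2]
tcp_rot: [-3.141, -0.0, 1.712]
contact_force: [-0.9, 0.4, -1.2]
grip_width: 57.2
```

{"method": "send_rows", "body": {"targets": [[[0,0,0,0,0,0.7,1],[0,0,0,0,0,1.4,1],[0,0,0,0,0,2,1],[0,0,0,0,0,2,1]]]}}

```text
time: 18.35
tool_pos: [455.7, -3.5, 47.3]
tcp_rot: [-3.141, -0.0, 1.712]
contact_force: [-1.5, 0.8, -1.4]
grip_width: 57.6
```

{"method": "send_rows", "body": {"targets": [[[0,0,0,0,0,0.7,1],[0,0,0,0,0,1.4,1],[0,0,0,0,0,2,1],[0,0,0,0,0,2,1]]]}}

```text
time: 18.68
tool_pos: [455.9, -3.6, 46.0]
tcp_rot: [3.141, 0.0, 1.713]
contact_force: [-4.6, 0.9, 8.2]
grip_width: 57.3
```

Run:
```python
from h import *
delta((456,-6.5,75),98)
save('side','s17.png');save('scene','c17.png')
b=cv2.imread('pics/c17.png')[180:285,200:340];c=cv2.imread('pics/s17.png')[160:265,210:350]
cv2.imwrite('pics/c17s.png',np.hstack([cv2.resize(x,(400,300),interpolation=2) for x in (b,c)]))
```

```text
t 18.68 pos [455.9  -3.6  46. ] yaw 98.1 F [-4.6  0.9  8.2] w 57.3 q [-0.18  0.47  1.93 -0.    0.74 -0.32]
turn [0.  0.  0.1] shift [ -2.9  -0.3 -29. ]
```

View pics/c17s.png

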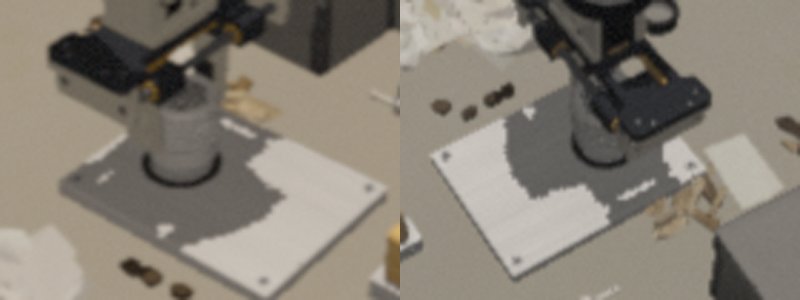

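The cell is resting on the pins: TCP z is 46.0 with about 10 N of push. I'll ease the side load and turn it under light pressure.

{"method": "send_rows", "body": {"targets": [[[0,0,2,0,-0.5,0,1],[0,0,4,0,-0.5,0,1],[0,0,6,0,-0.5,0,1],[0,0,8,0,-0.5,0,1],[0,0,10,0,-0.5,0,1]]]}}

```text
time: 19.2
tool_pos: [456.2, -3.8, 46.4]
tcp_rot: [3.139, 0.0, 1.537]
contact_force: [-2.9, 0.5, 9.9]
grip_width: 57.2
```

```bash
cat > o.py <<'E'
from h import *
o=get_obs();print(round(o['time'],2),np.round(o['tool_pos'],1),'yaw',round(np.degrees(o['tcp_rot'][2]),1),'F',np.round(o['contact_force'],1),'M',np.round(o['moment'],2),round(o['grip_width'],1))
E
python3 o.py
```

```text
19.2 [456.2  -3.8  46.4] yaw 88.0 F [-2.9  0.5  9.9] M [0.1  0.59 0.13] 57.2
```

{"method": "send_rows", "body": {"targets": [[[0,0,2.5,0,0,0,1],[0,0,5,0,0,0,1],[0,0,7.5,0,0,0,1],[0,0,10,0,0,0,1],[0,0,12,0,0,0,1]]]}}

```text
time: 19.62
tool_pos: [456.3, -3.9, 46.4]
tcp_rot: [3.139, -0.0, 1.327]
contact_force: [-1.4, 0.6, 8.5]
grip_width: 57.5
```

{"method": "send_rows", "body": {"targets": [[[0,0,2.5,0,0,0,1],[0,0,5,0,0,0,1],[0,0,7.5,0,0,0,1],[0,0,10,0,0,0,1],[0,0,12,0,0,0,1]]]}}

```text
time: 20.03
tool_pos: [456.9, -4.0, 46.5]
tcp_rot: [3.138, -0.001, 1.117]
contact_force: [-0.2, 1.2, 7.8]
grip_width: 57.5
```

```bash
python3 o.py
```

```text
20.03 [456.9  -4.   46.5] yaw 64.0 F [-0.2  1.2  7.8] M [-0.05  0.18  0.15] 57.5
```

{"method": "send_rows", "body": {"targets": [[[0,0,2.5,0,0,0,1],[0,0,5,0,0,0,1],[0,0,7.5,0,0,0,1],[0,0,10,0,0,0,1],[0,0,12,0,0,0,1]]]}}

```text
time: 20.45
tool_pos: [457.0, -4.1, 46.5]
tcp_rot: [3.138, -0.002, 0.908]
contact_force: [-0.4, 0.0, 7.4]
grip_width: 57.1
```

{"method": "send_rows", "body": {"targets": [[[0,0,2.5,0,0,0,1],[0,0,5,0,0,0,1],[0,0,7.5,0,0,0,1],[0,0,10,0,0,0,1],[0,0,12,0,0,0,1]]]}}

```text
time: 20.87
tool_pos: [457.4, -4.1, 46.5]
tcp_rot: [3.138, -0.003, 0.698]
contact_force: [1.4, 0.1, 6.2]
grip_width: 57.3
```

```bash
python3 o.py
```

```text
20.87 [457.4  -4.1  46.5] yaw 40.0 F [1.4 0.1 6.2] M [-0.08 -0.01  0.11] 57.3
```

{"method": "send_rows", "body": {"targets": [[[0,0,2.5,0,0,0.3,1],[0,0,5,0,0,0.3,1],[0,0,7.5,0,0,0.3,1],[0,0,10,0,0,0.3,1],[0,0,12,0,0,0.3,1]]]}}

```text
time: 21.28
tool_pos: [457.7, -4.3, 46.5]
tcp_rot: [3.138, -0.004, 0.489]
contact_force: [0.5, -0.4, 8.2]
grip_width: 57.6
```

{"method": "send_rows", "body": {"targets": [[[0,0,2.5,0,0,0,1],[0,0,5,0,0,0,1],[0,0,7.5,0,0,0,1],[0,0,10,0,0,0,1],[0,0,12,0,0,0,1]]]}}

```text
time: 21.7
tool_pos: [458.2, -4.5, 46.5]
tcp_rot: [3.138, -0.006, 0.28]
contact_force: [2.0, -1.8, 6.3]
grip_width: 57.4
```

```bash
python3 o.py
```

```text
21.7 [458.2  -4.5  46.5] yaw 16.0 F [ 2.  -1.8  6.3] M [-0.31 -0.11  0.08] 57.4
```

{"method": "send_rows", "body": {"targets": [[[0,0,2.5,0.3,0.3,0.2,1],[0,0,5,0.3,0.3,0.2,1],[0,0,7.5,0.3,0.3,0.2,1],[0,0,10,0.3,0.3,0.2,1],[0,0,12,0.3,0.3,0.2,1]]]}}

```text
time: 22.12
tool_pos: [458.5, -4.7, 46.3]
tcp_rot: [3.14, -0.006, 0.07]
contact_force: [2.5, -1.8, 5.3]
grip_width: 57.6
```

{"method": "send_rows", "body": {"targets": [[[0,0,2.5,0,0,0,1],[0,0,5,0,0,0,1],[0,0,7.5,0,0,0,1],[0,0,10,0,0,0,1],[0,0,12,0,0,0,1]]]}}

```text
time: 22.53
tool_pos: [458.9, -5.2, 45.8]
tcp_rot: [3.14, -0.007, -0.139]
contact_force: [3.5, -4.6, -2.0]
grip_width: 57.4
```

```bash
python3 o.py
```

```text
22.53 [458.9  -5.2  45.8] yaw -8.0 F [ 3.5 -4.6 -2. ] M [-0.93 -0.65  0.06] 57.4
```

Fz vanished and z dropped after about 106° of turning, so the keyways are over the pins. I'll push down.

{"method": "send_rows", "body": {"targets": [[[0,0,0,0.5,0.5,0.5,1],[0,0,0,0.5,0.5,1,1],[0,0,0,0.5,0.5,1.5,1],[0,0,0,0.5,0.5,2,1]]]}}

```text
time: 22.87
tool_pos: [458.2, -5.4, 43.6]
tcp_rot: [3.141, -0.005, -0.137]
contact_force: [1.9, -6.2, 2.2]
grip_width: 57.1
```

```bash
python3 o.py
```

```text
22.87 [458.2  -5.4  43.6] yaw -7.8 F [ 1.9 -6.2  2.2] M [-1.04 -0.44  0.04] 57.1
```

{"method": "send_rows", "body": {"targets": [[[0,0,0,0,0.7,1,1],[0,0,0,0,0.7,2,1],[0,0,0,0,0.7,3,1],[0,0,0,0,0.7,4,1],[0,0,0,0,0.7,4,1]]]}}

```text
time: 23.28
tool_pos: [457.9, -5.7, 39.4]
tcp_rot: [3.141, -0.004, -0.137]
contact_force: [3.8, -5.1, 0.5]
grip_width: 57.3
```

```bash
python3 o.py
```

```text
23.28 [457.9  -5.7  39.4] yaw -7.9 F [ 3.8 -5.1  0.5] M [-0.82 -0.77 -0.02] 57.3
```

{"method": "send_rows", "body": {"targets": [[[0,0,0,0.5,0.6,1,1],[0,0,0,0.5,0.6,2,1],[0,0,0,0.5,0.6,3,1],[0,0,0,0.5,0.6,4,1],[0,0,0,0.5,0.6,4,1]]]}}

```text
time: 23.7
tool_pos: [457.8, -6.1, 35.5]
tcp_rot: [3.141, -0.003, -0.137]
contact_force: [4.0, -3.3, 6.5]
grip_width: 57.3
```

```bash
python3 o.py
```

```text
23.7 [457.8  -6.1  35.5] yaw -7.9 F [ 4.  -3.3  6.5] M [-0.58 -0.51  0.03] 57.3
```

Spring force is showing (about 8 N net). Pushing on to home.

{"method": "send_rows", "body": {"targets": [[[0,0,0,0.3,0.3,1,1],[0,0,0,0.3,0.3,2,1],[0,0,0,0.3,0.3,3,1],[0,0,0,0.3,0.3,4,1],[0,0,0,0.3,0.3,4,1]]]}}

```text
time: 24.12
tool_pos: [458.1, -6.2, 31.9]
tcp_rot: [-3.141, -0.003, -0.138]
contact_force: [2.3, -1.8, 10.7]
grip_width: 57.4
```

{"method": "send_rows", "body": {"targets": [[[0,0,0,0,0,0.7,1],[0,0,0,0,0,1.4,1],[0,0,0,0,0,1.4,1]]]}}

```text
time: 24.37
tool_pos: [458.5, -6.3, 31.7]
tcp_rot: [-3.142, -0.005, -0.137]
contact_force: [0.2, -1.2, 23.5]
grip_width: 57.5
```

```bash
python3 o.py
```

```text
24.37 [458.5  -6.3  31.7] yaw -7.9 F [ 0.2 -1.2 23.5] M [-0.27  0.31 -0.03] 57.5
```

{"method": "send_rows", "body": {"targets": [[[0,0,0,0,0,0.5,1],[0,0,0,0,0,0.5,1],[0,0,0,0,0,0.5,1]]]}}

```text
time: 24.62
tool_pos: [458.5, -6.3, 31.7]
tcp_rot: [-3.142, -0.005, -0.137]
contact_force: [-1.8, -0.9, 29.7]
grip_width: 57.5
```

```bash
python3 o.py
python3 - <<'E'
from h import *
save('side','s18.png');save('scene','c18.png');save('wrist','w18.png')
b=cv2.imread('pics/c18.png')[180:285,200:340];c=cv2.imread('pics/s18.png')[160:265,210:350]
cv2.imwrite('pics/c18s.png',np.hstack([cv2.resize(x,(400,300),interpolation=2) for x in (b,c)]))
E
```

```text
24.62 [458.5  -6.3  31.7] yaw -7.9 F [-1.8 -0.9 29.7] M [-0.23  0.61 -0.05] 57.5
```

View pics/c18s.png

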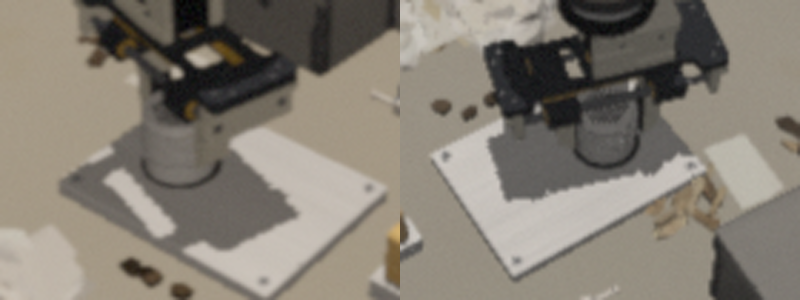

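View pics/c18.png

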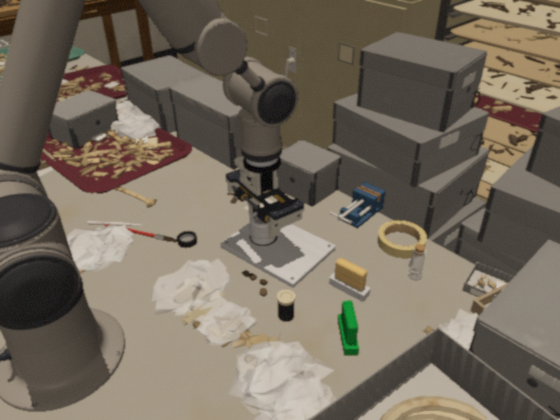

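View pics/s18.png

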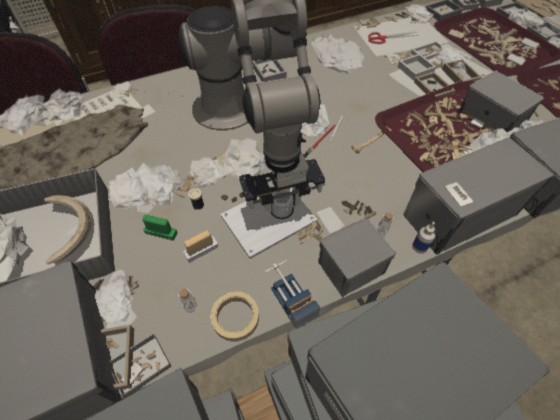

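{"method": "send_rows", "body": {"targets": [[[0,0,0,0,0,-0.4,1],[0,0,0,0,0,-0.4,1],[0,0,0,0,0,-0.4,1],[0,0,0,0,0,-0.4,1],[0,0,0,0,0,-0.4,1]]]}}

```text
time: 25.18
tool_pos: [458.5, -6.3, 31.7]
tcp_rot: [-3.142, -0.005, -0.137]
contact_force: [0.6, -0.9, 25.5]
grip_width: 57.4
```

```bash
python3 o.py; python3 -c "
from plant import *
print(close_job())"
```

```text
25.18 [458.5  -6.3  31.7] yaw -7.9 F [ 0.6 -0.9 25.5] M [-0.27  0.37  0.02] 57.4
the job is handed in; nothing more can be done
None
```

The job is handed in at 25.2 s, with the filter cell pushed home on the spigot and still gripped. The verdict isn't reported back.

- **Sweeping:** I swept all four stone chips off the plate in one stroke with the scraper block. They lie on the table beside the plate's near edge, and the plate is clear in both outside pictures.
- **Scraper block:** It stands upright on the table at about (480, -233) mm, clear of the plate.
- **Filter cell:** I set it over the spigot and turned it about 106° under light pressure, until the upward force vanished and it dropped over the pins. I then pushed it down against the valve.
- **Home check:** The tool stopped dead at z = 31.7 mm, 14.7 mm below where the cell sat on the pins; nominal is 15 mm. The force rose from about 11 to 30 N at the stop with no further movement, so I take it as flat on the plate. I eased the push to about 25 N, against the valve's 10 N, and the fingers still read 57.4 mm on the cell.
- **Vials:** Both are standing in the last pictures.

**Small disagreements:**
- The 14.7 mm against 15 mm is within the small shifts in height I saw while turning the cell.
- The tool reads about 0.3° of tilt under load.
- The cameras disagreed on the spigot's position by 3–7 mm in y. I lined the cell up from the wrist view and a re-check in both outside views, and it went on without side contact.

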